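Pack the hot meal in layers and set the warmer's click dial

TASK

Finish packing this hot meal in the warmer: seat the divider plate flat on the ledge in the well, over the two tubs that are already there, then stand the small carton upright on the divider beside its handle and let go of it. When that is packed, wind the heat dial back (anticlockwise) until its lever meets the end stop, then turn it forward (clockwise) so that it rests exactly five clicks from the stop. Leave the tubs in the well and do not knock or shift the other things on the table.

Things in the scene. Friction and masses are not known exactly. Their poses are not given: they have to be found in the camera images.
- well (a point): Centre of the open steel well of the fixed meal warmer, on top of the ledge inside it, 60 mm above the table. x, y: the well's length and width; the grey dial console adjoins on the -y side. Inside 160 (x) by 120 mm (y), walls 6 mm, rim 95 mm above the table. Ledge 16 mm wide at the x ends, 14 mm at the y sides. Two tubs stand below the ledge on the bottom, 12 mm above the table.
- dial_axis (a point): On the dial's vertical axis, 105 mm above the table, half-way up its lever; axes as the well's, 135 mm from the well's centre along its -y. Console: 172 (x) by 130 mm (y), top at 70 mm, a raised tick for each click. Black disc 100 mm across, top at 82 mm; on it one upright radial lever bar, 14 mm thick, from 82 to 124 mm above the table.
- lever_end (a point): Outer end of the dial's lever, 58 mm from the dial's axis, 105 mm above the table; its x axis points outward along the lever, which begins 6 mm behind the dial's axis. The lever can be pushed sideways with closed fingers; it takes about 3 to 8 N at 45 mm from the axis.
- dial (a joint): Dial angle in rad, 0 at the anticlockwise end stop, growing clockwise seen from above. A click every 30 degrees (0.524 rad): 0 at the stop, then eight, the last at 4.19, the other stop. Spring detents: past half-way between two clicks the lever jumps on to the next by itself. Lever at 0: 30 degrees from the well's +x towards its +y; at five clicks (2.62): 120 degrees from +x towards -y.
- divider_grip (a point): White plastic divider plate, about 0.14 kg, flat on the table: 146 (its x) by 106 (its y) by 5 mm. A bridge handle stands on its middle: a bar 12 mm thick (x), 64 mm long (y), 14 mm deep, its top 37 mm above the plate's underside, on two feet. This point is the middle of that bar, 30 mm above the plate's underside.
- carton_mid (a point): Small cardboard snack carton with a red band, about 0.16 kg: 50 (its x) by 90 (its y) by 80 mm tall, standing. This point is its centre, half-way up. It fits on the divider on either side of the handle, its 90 mm side along the handle. (The much larger carton is not wanted.)
- tub_a: Clear lidded tub 58 by 84 by 42 mm, on the bottom of the well, in its -x half; origin at the centre of its underside.
- tub_b: The same tub in the +x half of the well.
- cup: Lidded paper cup, 84 mm across, 117 mm tall, a bystander; origin under its centre.
- spray: Spray can, 64 mm across, 185 mm tall, a bystander; origin under its centre.
- jar: Jar, 68 mm across, 85 mm tall, a bystander; origin under its centre.
- spoon: Wooden spoon, 200 mm long along its x, lying flat, a bystander; origin under its middle.
- tin: Tin, 74 mm across, 110 mm tall, a bystander; origin under its centre.
- big_carton: Large carton, 65 (its x) by 130 (its y) by 170 mm tall, a bystander; origin under its centre.
- mug: White mug, 80 mm across, 90 mm tall, handle at its +y, a bystander; origin under its centre.
- carton: The same small carton; origin at the centre of its underside.
- divider: The same divider plate; origin at the centre of its underside.
Things that resemble listed ones, but are neither listed nor needed, are in the scene too. Leave any purple look-alike of the divider alone.

How it is judged:
By the outcome, as a careful person would: the job done as asked, in the order asked, and still so for the second after the job is handed in, with the robot touching nothing.
It also fails if it takes over 72 s, if anything falls off the work surface, if the arm or the gripper's body presses on something with over 40 N, if the wrist force passes 120 N, or if a joint passes its speed limit or range.

ROBOT

A 7-joint arm with a two-finger parallel gripper is mounted at the origin on the work surface. World frame = base frame: x ahead of the robot, y to its left, z up, the work surface at z = 0. Lengths are in m, angles in rad, forces in N, time in s.
With the tool pointing down it reaches from about 0.4 to 0.925 m from the base axis. Payload 5.6 kg.
Tool frame: the origin (TCP) lies between the finger pads; the fingertips stand 17 mm ahead of it and the grasp point (between the pads) lies 2 mm behind it (ctrl.tip_reach is the distance from the TCP to the fingertips, in m); z points along the fingers, y is the line along which they close (so a half turn about z gives the same grasp; the last joint's range is limited). The gripper opens to 85 mm and grips with 20 to 120 N. Pads are 22 mm wide; open, the fingers measure 114 mm over their backs; the gripper's body (76 mm by 85 mm) begins 54 mm behind the grasp point. The pads swing forward as they close: fully open they stand 13 mm farther back than shut.
Start: joints at [-1.231, 0.468, -0.012, 1.603, 0.006, 1.071, -0.056], TCP at [0.243, 0.603, 0.248] pointing down, gripper open.
Joint ranges: [-2.53, 2.53], [-0.31, 2.02], [-1.57, 1.55], [0.28, 2.44], [-1.29, 4.43], [0.15, 1.84], [-2.92, 2.92]. Speed limits (rad/s): [2.57, 2.57, 3.14, 3.14, 3.14, 3.14, 3.14].

INTERFACE

Orientations are given as a unit quaternion [w, x, y, z].
In Python, from cell import ctrl gives the robot as it stands.
- The arm moves only by the tool apply_moves, never from a script. Its argument "steps" is a list of rows, each an object with "translation": the shift along the tool's x, y, z in mm, a list of three; "yaw": the turn about the tool's z in degrees. In form: [{"translation": [tx, ty, tz], "yaw": yaw}, ...]. A call has 1 to 20 rows; each row is the pose to reach, as a shift and turn from the pose commanded when the call began, along the tool's axes at that moment; what a row does not reach only later rows make up. A row lasts 1/10 s, in which the tool goes at most 50 mm and 8.59 degrees, less where a joint would pass 70% of its speed; a pose out of reach is approached as far as the arm can. A call with a gripper value outside its range is refused whole. "jaw" is the opening, from -1 (shut) to 1 (fully open), so that 0 is half open, set as the call begins (left out, the last holds). The fingers move at their own pace and stop on an object; "grip_force" is the grip in N (left out, the last holds). Time passes only in rows, so rows that repeat a pose let the fingers close. It gives the time, the measured TCP pose, the force, the opening and the grip force at its end, in the units of the state.
- ctrl.state(): the state, without advancing time (a new reading comes with each control period).
- ctrl.read_camera(name): name is "scene" or "top"; returns the picture (480x640x3 uint8, red, green, blue); there is no depth.
- ctrl.camera_params(name): a dict with "fx", "fy", "cx", "cy" (pixels), "D" ([k1, k2, p1, p2, k3] as OpenCV has them; the pictures are not rectified), "rvec" (rotation vector, rad) and "tvec" (3), from world to camera coordinates, as OpenCV has them. Camera axes: x right, y down, z forward; pixel columns grow to the right and rows downward; lengths in m; the calibration is good to about 2 mm. A picture is of the moment at which its call begins. camera_params takes no time and is no camera call.
- ctrl.job_done(): hands the job in; it is judged then, once.
The state is a dict: "t": time; "joint_positions": joint angles; "qvel": joint speeds; "joint_efforts": joint torques, N m; "tcp_pos": TCP position; "tcp_rot": TCP orientation; "ft_force": force on the tool from outside, world axes, zero at the start; "ft_torque": the same for the moment, N m; "finger_gap": opening from 0.0 (shut) to 1.0 (fully open); "grasp_force": force on a finger pad.
Only numpy, scipy, OpenCV 4.12 (cv2) and the standard library are available. Lean on these libraries where they do the work, as an engineer would, in place of code of your own. Each camera call takes 0.05 s, during which the arm holds its last target. There are 200 camera calls.

## Working session

There is one attempt and no reset: what is moved stays moved. The work goes in short steps, Python scripts to look and compute and a tool call to move; the robot and the scene stay as the last step left them, time stands still between calls to the robot, and variables do not carry over. Pictures are saved under pics/ and viewed, at most 10 in all, crops included, and the job is handed in when it is done.

Besides the shell and the picture viewer there is one more tool, called after "Call:" by a JSON object that holds its "method" and its "body", one argument or row to a line. apply_moves: Moves the arm, as the interface text tells. Its arguments: {"type":"object","properties":{"steps":{"type":"array","items":{"type":"object","properties":{"translation":{"type":"array","items":{"type":"number"}},"yaw":{"type":"number"}}}},"jaw":{"type":"number"},"grip_force":{"type":"number"}},"required":["steps"]}

```bash
mkdir -p pics; ls
python3 - <<'E'
from cell import ctrl
import cv2,json
for n in("scene","top"):
    im=ctrl.read_camera(n); cv2.imwrite(f"pics/{n}0.png",im[:,:,::-1]); print(n,ctrl.camera_params(n))
print(ctrl.state())
E
```

```text
pics
scene {'fx': 620.9137722629487, 'fy': 620.9137722629487, 'cx': 321.4595051995632, 'cy': 244.3978290339821, 'D': array([-0.19771408,  0.        ,  0.        ,  0.        ,  0.        ]), 'rvec': array([ 2.00956102,  1.2110989 , -0.57832072]), 'tvec': array([-0.20048332, -0.21223896,  1.98713645])}
top {'fx': 502.8484521403679, 'fy': 502.8484521403679, 'cx': 326.56025007058764, 'cy': 240.62502075387684, 'D': array([0.04266534, 0.        , 0.        , 0.        , 0.        ]), 'rvec': array([ 2.14369696, -2.08283657,  0.22011559]), 'tvec': array([-0.01905747,  0.48695186,  1.56331256])}
{'t': 0.1, 'joint_positions': array([-1.23098315,  0.46831601, -0.01161594,  1.60351637,  0.00601772,
        1.07142093, -0.05630838]), 'qvel': array([ 0.00051344, -0.00081996, -0.00172895, -0.00355172,  0.00092664,
        0.00199538, -0.00075565]), 'joint_efforts': array([ 1.67276583e-03, -5.33515763e+01,  2.18275201e-02, -2.51967967e+01,
        1.15004671e-02,  4.28097585e-03, -4.33094883e-06]), 'tcp_pos': array([0.24267457, 0.60248897, 0.2474224 ]), 'tcp_rot': array([-9.21839755e-05,  1.90265786e-01,  9.81732280e-01, -8.07926002e-04]), 'ft_force': array([-0.72600417, -0.21405154,  0.09667999]), 'ft_torque': array([ 0.01597152,  0.0024502 , -0.01702489]), 'grasp_force': 0.0, 'finger_gap': 0.9981176865316828}
```

View pics/scene0.png

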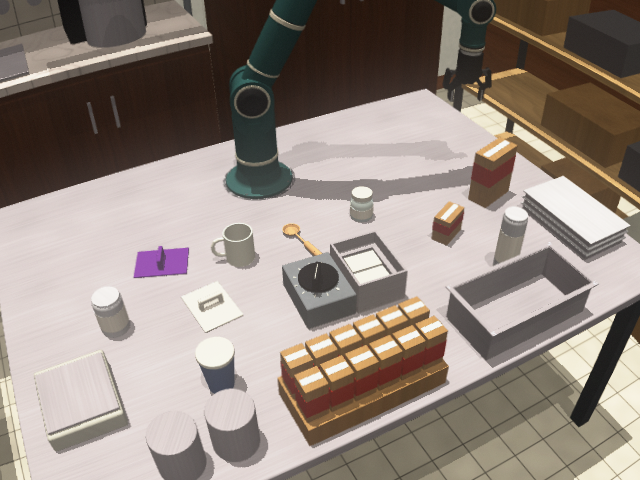

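View pics/top0.png

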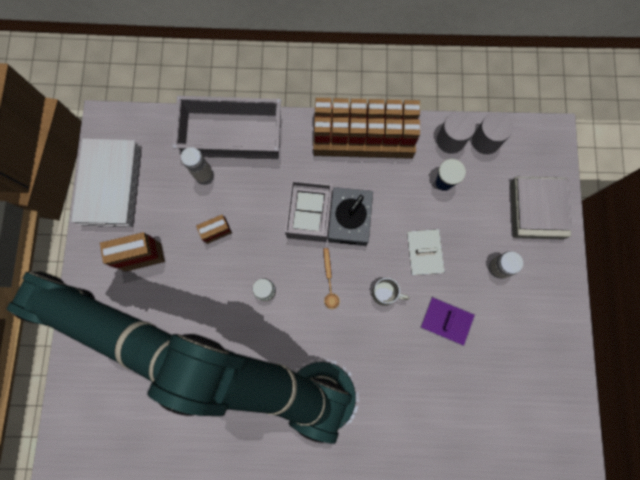

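The divider candidates are white at top (426,252) / scene (212,305) and purple at top (448,320), so the white one fits. The carton candidates are the lone small one at top (213,229) / scene (448,222), the big one at top (130,250), and the bundled ones in the tray. The lone small one fits. I'll confirm both in enlarged crops.

```bash
cat > h.py <<'E'
import cv2,numpy as np
def tile(im,x0,y0,w,h,s,step=5):
    t=cv2.resize(im[y0:y0+h,x0:x0+w],None,fx=s,fy=s,interpolation=cv2.INTER_CUBIC)
    for x in range(-(-x0//step)*step,x0+w,step):
        X=int((x-x0+.5)*s); cv2.line(t,(X,0),(X,5),(0,0,255),1)
        if x%10==0: cv2.putText(t,str(x),(X-10,16),0,.36,(0,0,255),1)
    for y in range(-(-y0//step)*step,y0+h,step):
        Y=int((y-y0+.5)*s); cv2.line(t,(0,Y),(5,Y),(0,0,255),1)
        if y%10==0: cv2.putText(t,str(y),(7,Y+4),0,.36,(0,0,255),1)
    return t
E
python3 - <<'E'
import cv2,numpy as np
from h import tile
s=cv2.imread("pics/scene0.png");t=cv2.imread("pics/top0.png")
A=np.vstack([np.hstack([tile(t,400,227,50,50,6),tile(t,190,207,50,50,6)]),np.hstack([tile(s,178,280,66,50,6)[:, :300*1+96][:, :],tile(s,425,192,50,50,6)[:,:204]])]) if 0 else None
def fit(x): return cv2.copyMakeBorder(x,0,300-x.shape[0],0,400-x.shape[1],cv2.BORDER_CONSTANT)
A=np.vstack([np.hstack([fit(tile(t,395,227,66,50,6)),fit(tile(t,185,207,57,42,7))]),np.hstack([fit(tile(s,178,280,66,50,6)),fit(tile(s,418,196,66,50,6))])])
cv2.imwrite("pics/A.png",A)
cv2.imwrite("pics/B.png",tile(t,280,176,100,75,8))
cv2.imwrite("pics/C.png",tile(s,276,228,136,100,5.85))
E
```

```text
(no output)
```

View pics/A.png

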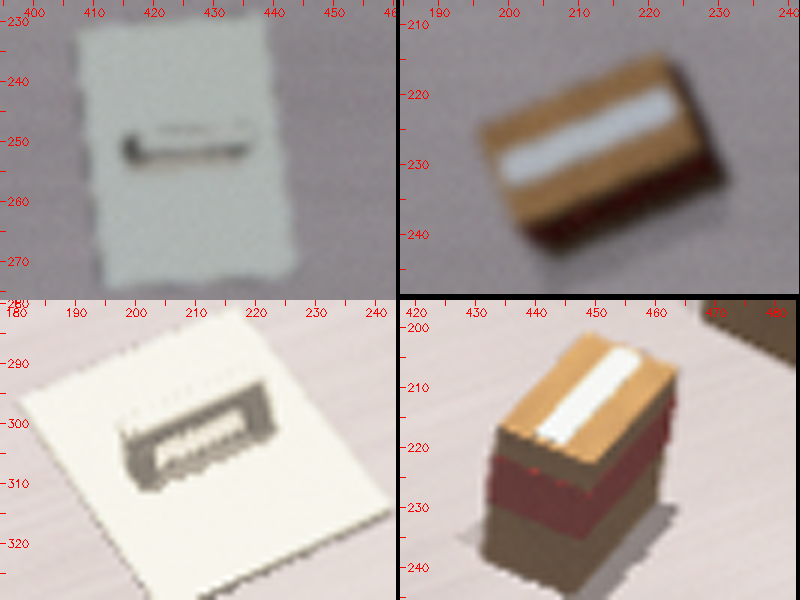

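View pics/B.png

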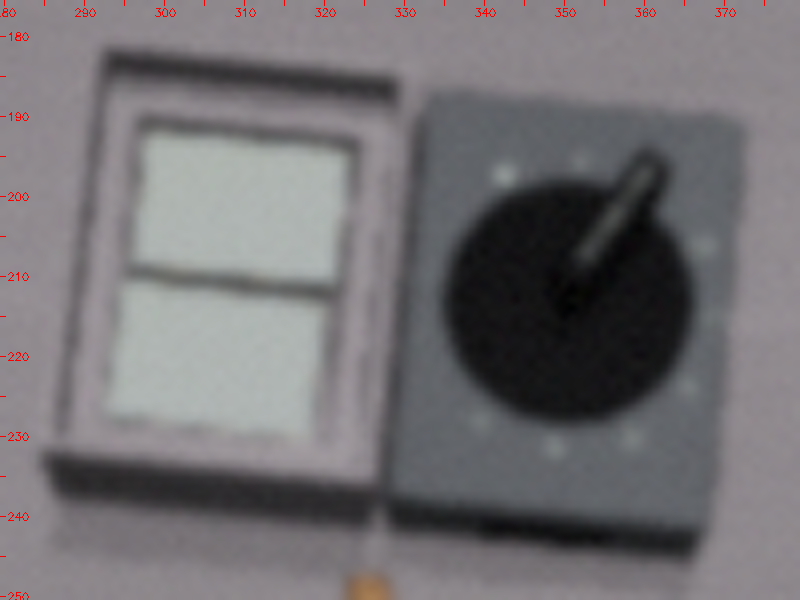

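View pics/C.png

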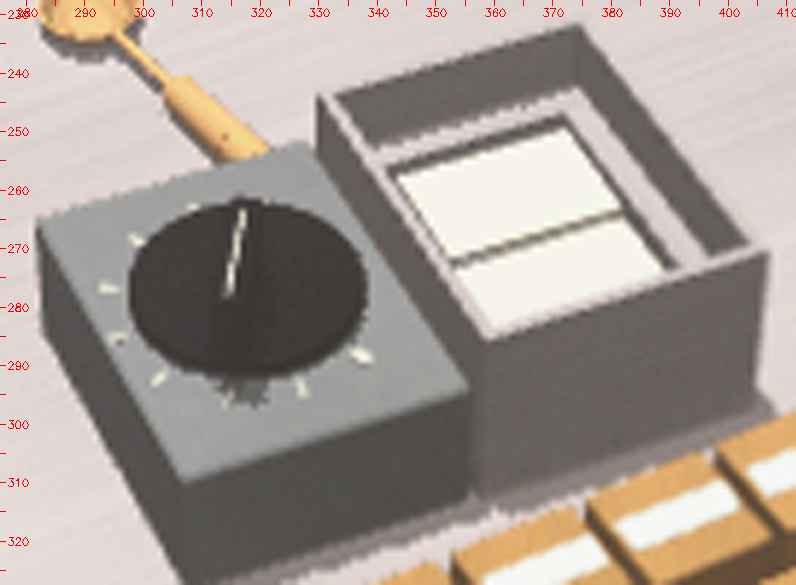

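The crops confirm the white divider, with its handle along its short side, and the small red-band carton. I can see the well rim, the tub lids and the dial lever. In the top view the bright stop tick is at about (342,197) and the lever points to about (361,196). Next I'll fit the poses from both views.

```bash
cat >> h.py <<'E'
from cell import ctrl
from scipy.optimize import least_squares
P={n:ctrl.camera_params(n) for n in("scene","top")}
def proj(n,X):
    p=P[n];K=np.array([[p["fx"],0,p["cx"]],[0,p["fy"],p["cy"]],[0,0,1]])
    return cv2.projectPoints(np.atleast_2d(X).astype(float),p["rvec"],p["tvec"],K,p["D"])[0].reshape(-1,2)
def place(q,L):
    L=np.atleast_2d(L)/1000.;c,s=np.cos(q[3]),np.sin(q[3])
    return np.c_[q[0]+c*L[:,0]-s*L[:,1],q[1]+s*L[:,0]+c*L[:,1],q[2]+L[:,2]]
def fit(obs,q0,name="",loss="linear"):
    def r(q): return np.concatenate([(proj(n,place(q,[o[0] for o in l]))-np.array([o[1] for o in l])).ravel() for n,l in obs.items() if l])
    s=least_squares(r,q0,loss=loss); print(name,s.x.round(4),"yawdeg",np.degrees(s.x[3]).round(2)); print(r(s.x).reshape(-1,2).round(1).tolist()); return s.x
E
python3 - <<'E'
from h import *
C=[[1,1],[1,-1],[-1,-1],[-1,1]]
def box(a,b,z): return [[a*i,b*j,z] for i,j in C]
div={"top":list(zip(box(73,53,5),[(407.5,232),(438.8,229.3),(444.2,271.8),(412,274.3)])),
"scene":list(zip([[-73,-53,5],[73,53,5],[-73,53,5],[6,-32,37],[6,32,37]],[(180.8,295.8),(243,314.5),(217.2,280.3),(198.2,301.5),(221.7,293)]))}
car={"top":list(zip(box(25,45,80),[(195.9,224.6),(221.9,213.9),(227.8,227.9),(201.6,238.6)])),
"scene":list(zip([[-25,45,80],[25,45,80],[25,-45,80],[-25,-45,80],[-25,-45,0],[25,-45,0]],[(449.2,200.8),(463.7,206.8),(450.8,222.7),(433.8,216.8),(431.2,238),(445.8,244.7)]))}
well={"top":list(zip(box(86,66,95),[(292.4,181.75),(329.1,185.25),(326.4,236.1),(285.1,232.4)]))+[([0,-135,82],(350.5,213.25))],
"scene":list(zip(box(86,66,95),[(406.6,270.6),(358.4,285.3),(329.9,243.9),(374.6,231.8)]))+[([0,-135,82],(317.9,276.7))]}
con={"top":list(zip([[86,65,70],[86,-65,70],[-86,-65,70],[-86,65,70]],[(332.6,187),(372.6,190.25),(367,241.75),(328,237.75)])),
"scene":list(zip([[86,65,70],[86,-65,70],[-86,-65,70],[-86,65,70]],[(355.8,294.2),(307.1,309.9),(281.8,265.4),(328.5,251.8)]))}
for nm,o,q0 in(("div",div,[.5,-.3,0,0]),("car",car,[.5,.35,0,.4]),("well",well,[.6,.05,0,0]),("con",con,[.6,-.1,0,0])):
    q=fit(o,q0,nm)
    fit({"top":o["top"],"scene":[]},q,nm+" top only")
    if nm=="well": W=q
    if nm=="div": print("grip",place(q,[0,0,30]))
print("dial axis",place(W,[0,-135,0]))
for k in range(9):
    a=np.radians(30-30*k); print(k,proj("top",place(W,[58*np.cos(a),-135+58*np.sin(a),124])).round(1),proj("scene",place(W,[58*np.cos(a),-135+58*np.sin(a),124])).round(1))
print("bystanders check: jar, mug, spoon end", )
E
```

```text
div [ 0.4689 -0.3309  0.0015  0.0958] yawdeg 5.49
[[-0.2, -0.9], [0.4, -0.3], [0.1, 0.9], [-0.2, 0.5], [-0.4, 0.1], [-0.1, -0.3], [0.1, -0.1], [0.4, 1.0], [0.1, -0.6]]
div top only [ 0.4765 -0.3385 -0.0375  0.1053] yawdeg 6.04
[[-0.0, -0.3], [-0.2, 0.1], [-0.2, 0.2], [0.3, 0.0]]
grip [[ 0.46893083 -0.33089386  0.03148992]]
car [0.5165 0.3583 0.0026 0.4522] yawdeg 25.91
[[-0.5, 0.2], [0.1, -0.4], [0.2, -0.4], [-0.4, 0.4], [-0.4, -0.4], [0.8, -0.1], [-1.0, 0.1], [-0.2, -0.6], [-0.4, 0.6], [0.6, 0.6]]
car top only [ 0.5251  0.3666 -0.0351  0.4404] yawdeg 25.23
[[0.0, 0.1], [0.2, 0.1], [-0.1, -0.2], [-0.1, 0.0]]
well [ 0.5804  0.0555 -0.0037 -0.066 ] yawdeg -3.78
[[-1.8, -0.8], [2.5, -0.5], [0.1, 0.9], [-0.5, 0.7], [0.1, 0.4], [0.6, 0.3], [0.4, 1.4], [-0.7, 0.2], [0.3, -1.3], [-0.0, -0.3]]
well top only [ 0.5943  0.057  -0.0535 -0.0609] yawdeg -3.49
[[-1.3, 0.1], [1.8, 0.0], [-0.1, -0.1], [0.6, -0.0], [-1.0, -0.0]]
con [ 0.5725 -0.0788 -0.0013 -0.0774] yawdeg -4.44
[[0.3, -0.5], [0.3, 0.4], [1.1, 0.6], [-0.7, 0.3], [1.4, 0.2], [-0.2, 0.5], [-0.4, -0.3], [0.1, -0.4]]
con top only [ 0.5794 -0.079  -0.0248 -0.0732] yawdeg -4.19
[[0.2, -0.2], [-0.4, 0.4], [0.7, -0.1], [-0.5, -0.1]]
dial axis [[ 0.57145303 -0.07922973 -0.00372647]]
0 [[343.4 193.9]] [[337.2 273.2]]
1 [[352.9 192.4]] [[327.4 278.8]]
2 [[361.9 195.6]] [[314.7 280.3]]
3 [[368.2 202.7]] [[302.8 277.2]]
4 [[369.9 211.9]] [[295.2 270.5]]
5 [[366.7 220.7]] [[293.7 262.2]]
6 [[359.3 226.7]] [[298.5 254.5]]
7 [[349.7 228.3]] [[308.2 249.4]]
8 [[340.6 225. ]] [[320.2 248. ]]
bystanders check: jar, mug, spoon end
```

Run:
```python
from h import *
well={"top":list(zip([[80,60,95],[80,-60,95],[-86,-66,95],[-86,66,95]],[(292.4,181.75),(329.1,185.25),(326.4,236.1),(285.1,232.4)]))+[([0,-135,82],(350.5,213.25))],
"scene":list(zip([[86,66,95],[86,-66,95],[-86,-66,95],[-86,66,95]],[(406.6,270.6),(358.4,285.3),(329.9,243.9),(374.6,231.8)]))+[([0,-135,82],(317.9,276.7))]}
for o,z in((("top",82),(350.5,213.25)),): pass
con={"top":list(zip([[86,-70,70],[86,-200,70],[-86,-200,70],[-86,-70,70]],[(332.6,187),(372.6,190.25),(367,241.75),(328,237.75)])),
"scene":list(zip([[86,-70,70],[86,-200,70],[-86,-200,70],[-86,-70,70]],[(355.8,294.2),(307.1,309.9),(281.8,265.4),(328.5,251.8)]))}
W=fit(well,[.6,.05,0,0],"well")
W2=fit({n:well[n]+con[n] for n in well},[.6,.05,0,0],"all")
print("axis",place(W2,[0,-135,105]))
im=cv2.imread("pics/top0.png");sc=cv2.imread("pics/scene0.png")
D=[.4689,-.3309,0,.0958];Q=[.5165,.3583,0,.4522];W3=[*W2[:2],0,W2[3]]
def rect(q,a,b,z,cx=0,cy=0): return place(q,[[cx+a,cy+b,z],[cx+a,cy-b,z],[cx-a,cy-b,z],[cx-a,cy+b,z]])
def draw(n,im,x0,y0,w,h,s):
    t=tile(im,x0,y0,w,h,s)
    for R in (rect(W3,86,66,95),rect(W3,80,60,95),rect(W3,64,46,60),rect(W3,86,65,70,0,-131),rect(D,73,53,5),rect(D,6,32,37),rect(Q,25,45,80),rect(Q,25,45,0)):
        cv2.polylines(t,[np.int32((proj(n,R)-[x0,y0]+.5)*s)],True,(0,255,0),1)
    a=np.linspace(0,6.28,60);R=place(W3,np.c_[50*np.cos(a),-135+50*np.sin(a),82+0*a])
    cv2.polylines(t,[np.int32((proj(n,R)-[x0,y0]+.5)*s)],True,(0,255,0),1);return t
def pad(x): return cv2.copyMakeBorder(x,0,300-x.shape[0],0,400-x.shape[1],cv2.BORDER_CONSTANT)
cv2.imwrite("pics/D.png",np.vstack([np.hstack([draw("top",im,280,176,100,75,4),pad(draw("top",im,395,227,66,50,6))]),np.hstack([pad(draw("top",im,185,207,57,42,7)),draw("scene",sc,276,228,133,100,3)[:300,:400] if 0 else pad(draw("scene",sc,276,228,133,100,3))])]))
```

```text
well [ 0.5821  0.0548 -0.0018 -0.0685] yawdeg -3.92
[[0.1, 0.4], [0.8, 0.4], [0.3, 0.3], [-0.4, -0.0], [0.4, -0.2], [0.8, 0.3], [0.4, 1.4], [-0.6, 0.0], [0.5, -1.4], [-0.0, -0.4]]
all [ 0.5822  0.0553 -0.0016 -0.0725] yawdeg -4.16
[[0.0, 0.3], [0.7, 0.5], [0.0, 0.3], [-0.6, -0.1], [0.2, -0.0], [0.4, -0.3], [0.3, 0.3], [1.5, 0.6], [-0.3, 0.5], [0.9, 0.3], [0.5, 1.2], [-0.4, -0.2], [0.9, -1.5], [0.1, -0.7], [1.3, 0.3], [-0.2, 0.7], [-0.7, 0.0], [-0.3, -0.3]]
axis [[ 0.57242728 -0.0793764   0.10336121]]
```

View pics/D.png

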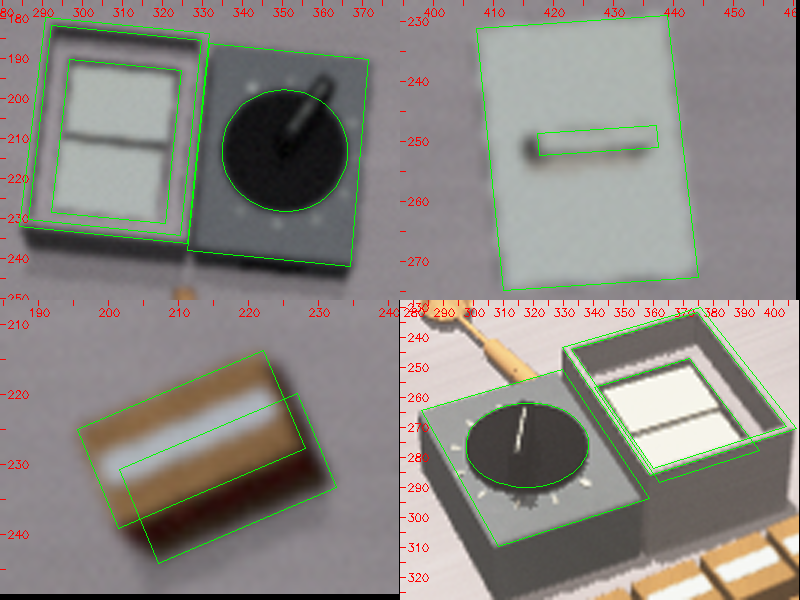

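The overlays match all the outlines. Well: (0.582, 0.055), yaw -4.2°. Divider: (0.469, -0.331), yaw 5.5°. Carton: (0.5165, 0.358), yaw 25.9°. Lever: at click 2. The fitted heights are within 4 mm of the text.

```bash
cat > g.py <<'E'
import numpy as np
from cell import ctrl
from scipy.spatial.transform import Rotation as R
def go(*targets):
    s=ctrl.state();w,x,y,z=s["tcp_rot"];M=R.from_quat([x,y,z,w]).as_matrix()
    th=np.degrees(np.arctan2(M[1,1],M[0,1]))
    print("t",s["t"],"tcp",s["tcp_pos"].round(4),"th",th.round(2),"F",s["ft_force"].round(1),"gap",round(s["finger_gap"],3),"gf",round(s["grasp_force"],1),"q",s["joint_positions"].round(2))
    for X,Y,Z,t in targets:
        print((X,Y,Z,t),"->",(M.T@(np.array([X,Y,Z])-s["tcp_pos"])*1000).round(1),"yaw",round((th-t+180)%360-180,2))
E
python3 -c "
from g import *
go((.5,.1,.25,30),(.469,-.331,.2,5.5),(.469,-.331,.03,5.5))"
```

```text
t 0.1 tcp [0.2427 0.6025 0.2474] th 68.06 F [-0.7 -0.2  0.1] gap 0.998 gf 0.0 q [-1.23  0.47 -0.01  1.6   0.01  1.07 -0.06]
(0.5, 0.1, 0.25, 30) -> [-426.4 -370.    -1.9] yaw 38.06
(0.469, -0.331, 0.2, 5.5) -> [-558.7 -781.3   48.8] yaw 62.56
(0.469, -0.331, 0.03, 5.5) -> [-558.6 -781.   218.8] yaw 62.56
```

Call:
{"method": "apply_moves", "body": {
  "steps": [
    {"translation":[-427,-370,-2],"yaw":38},
    {"translation":[-427,-370,-2],"yaw":38},
    {"translation":[-427,-370,-2],"yaw":38},
    {"translation":[-427,-370,-2],"yaw":38},
    {"translation":[-427,-370,-2],"yaw":38},
    {"translation":[-427,-370,-2],"yaw":38},
    {"translation":[-427,-370,-2],"yaw":38},
    {"translation":[-427,-370,-2],"yaw":38},
    {"translation":[-427,-370,-2],"yaw":38},
    {"translation":[-427,-370,-2],"yaw":38},
    {"translation":[-558.7,-781.2,49],"yaw":62.6},
    {"translation":[-558.7,-781.2,49],"yaw":62.6},
    {"translation":[-558.7,-781.2,49],"yaw":62.6},
    {"translation":[-558.7,-781.2,49],"yaw":62.6},
    {"translation":[-558.7,-781.2,49],"yaw":62.6},
    {"translation":[-558.7,-781.2,49],"yaw":62.6},
    {"translation":[-558.7,-781.2,49],"yaw":62.6},
    {"translation":[-558.7,-781.2,49],"yaw":62.6},
    {"translation":[-558.7,-781.2,49],"yaw":62.6},
    {"translation":[-558.7,-781.2,49],"yaw":62.6}
  ],
  "jaw": 0
}}

```text
t: 2.1
tcp_pos: [0.4685, -0.3331, 0.1988]
tcp_rot: [-0.0, 0.673, 0.74, -0.0]
ft_force: [0.7, 0.3, 0.4]
finger_gap: 0.501
grasp_force: 0.0
```

```bash
python3 -c "
from g import *
go((.469,-.331,.2,5.5),(.469,-.331,.03,5.5))"
```

```text
t 2.1 tcp [ 0.4685 -0.3331  0.1988] th 5.38 F [0.7 0.3 0.4] gap 0.501 gf 0.0 q [ 0.08  0.44  0.61  1.87 -0.31  0.93  0.94]
(0.469, -0.331, 0.2, 5.5) -> [ 2.1  0.7 -1.2] yaw -0.12
(0.469, -0.331, 0.03, 5.5) -> [  2.1   0.8 168.8] yaw -0.12
```

Call:
{"method": "apply_moves", "body": {
  "steps": [
    {"translation":[2,1,40],"yaw":0},
    {"translation":[2,1,80],"yaw":0},
    {"translation":[2,1,120],"yaw":0},
    {"translation":[2,1,145],"yaw":0},
    {"translation":[2,1,160],"yaw":0},
    {"translation":[2,1,168],"yaw":0},
    {"translation":[2,1,168],"yaw":0},
    {"translation":[2,1,168],"yaw":0}
  ]
}}

```text
t: 2.9
tcp_pos: [0.4708, -0.3288, 0.0324]
tcp_rot: [0.001, 0.673, 0.74, 0.0]
ft_force: [-0.7, -0.6, 0.4]
finger_gap: 0.5
grasp_force: 0.0
```

Call:
{"method": "apply_moves", "body": {
  "steps": [
    {"translation":[0,0,0],"yaw":0},
    {"translation":[0,0,0],"yaw":0},
    {"translation":[0,0,0],"yaw":0},
    {"translation":[0,0,0],"yaw":0},
    {"translation":[0,0,0],"yaw":0},
    {"translation":[0,0,0],"yaw":0},
    {"translation":[0,0,0],"yaw":0},
    {"translation":[0,0,0],"yaw":0}
  ],
  "jaw": -1,
  "grip_force": 50
}}

```text
t: 3.7
tcp_pos: [0.4707, -0.3287, 0.0325]
tcp_rot: [0.001, 0.673, 0.74, 0.0]
ft_force: [-1.1, 1.0, 7.5]
finger_gap: 0.125
grasp_force: 49.9
```

```bash
python3 -c "
from g import *
go((.469,-.331,.2,5.5))"
```

```text
t 3.7 tcp [ 0.4707 -0.3287  0.0325] th 5.46 F [-1.1  1.   7.5] gap 0.125 gf 49.9 q [ 0.2   0.69  0.46  1.94 -0.5   0.63  1.08]
(0.469, -0.331, 0.2, 5.5) -> [  -2.3   -1.6 -167.5] yaw -0.04
```

Call:
{"method": "apply_moves", "body": {
  "steps": [
    {"translation":[0,0,-15],"yaw":0},
    {"translation":[0,0,-45],"yaw":0},
    {"translation":[0,0,-80],"yaw":0},
    {"translation":[0,0,-120],"yaw":0},
    {"translation":[0,0,-155],"yaw":0},
    {"translation":[0,0,-168],"yaw":0},
    {"translation":[0,0,-168],"yaw":0},
    {"translation":[0,0,-168],"yaw":0}
  ]
}}

```text
t: 4.5
tcp_pos: [0.4695, -0.3275, 0.1983]
tcp_rot: [-0.001, 0.672, 0.74, 0.0]
ft_force: [0.2, 0.6, -2.3]
finger_gap: 0.131
grasp_force: 49.0
```

```bash
python3 -c "
from g import *
go((.582,.057,.2,-4.16))"
```

```text
t 4.5 tcp [ 0.4695 -0.3275  0.1983] th 5.49 F [ 0.2  0.6 -2.3] gap 0.131 gf 49.0 q [ 0.07  0.44  0.62  1.87 -0.32  0.93  0.93]
(0.582, 0.057, 0.2, -4.16) -> [372.  148.7  -1.3] yaw 9.65
```

Call:
{"method": "apply_moves", "body": {
  "steps": [
    {"translation":[37,15,0],"yaw":1},
    {"translation":[74,30,0],"yaw":2},
    {"translation":[112,45,0],"yaw":3},
    {"translation":[149,59,0],"yaw":4},
    {"translation":[186,74,0],"yaw":5},
    {"translation":[223,89,0],"yaw":6},
    {"translation":[260,104,0],"yaw":7},
    {"translation":[298,119,0],"yaw":8},
    {"translation":[335,134,0],"yaw":9},
    {"translation":[360,144,0],"yaw":9.6},
    {"translation":[372,149,-1],"yaw":9.6},
    {"translation":[372,149,-1],"yaw":9.6},
    {"translation":[372,149,-1],"yaw":9.6},
    {"translation":[372,149,-1],"yaw":9.6},
    {"translation":[372,149,-1],"yaw":9.6}
  ]
}}

```text
t: 6.0
tcp_pos: [0.5827, 0.0542, 0.2003]
tcp_rot: [0.0, 0.733, 0.68, -0.0]
ft_force: [0.1, 0.6, -1.7]
finger_gap: 0.126
grasp_force: 49.0
```

Run:
```python
from g import *
go((.582,.057,.2,-4.16))
from h import *
s=ctrl.read_camera("scene")[:,:,::-1].copy();t=ctrl.read_camera("top")[:,:,::-1].copy()
W=[.5822,.0553,0,-.0725]
p=ctrl.state()["tcp_pos"];D=[p[0],p[1]-.002,p[2]-.0325,W[3]]
def draw(n,im,x0,y0,w,h,k):
    o=tile(im,x0,y0,w,h,k)
    for q,a,b,z in((W,80,60,95),(D,73,53,5)):
        cv2.polylines(o,[np.int32((proj(n,place(q,[[a,b,z],[a,-b,z],[-a,-b,z],[-a,b,z]]))-[x0,y0]+.5)*k)],True,(0,255,0) if a==80 else (0,0,255),1)
    return o
cv2.imwrite("pics/E.png",np.hstack([draw("scene",s,320,180,100,140,4),draw("top",t,270,160,100,140,4)]))
```

```text
t 6.0 tcp [0.5827 0.0542 0.2003] th -4.3 F [ 0.1  0.6 -1.7] gap 0.126 gf 49.0 q [-0.6   0.45  0.58  1.84 -0.3   0.94  0.04]
(0.582, 0.057, 0.2, -4.16) -> [ 2.7 -0.9  0.3] yaw -0.14
```

View pics/E.png

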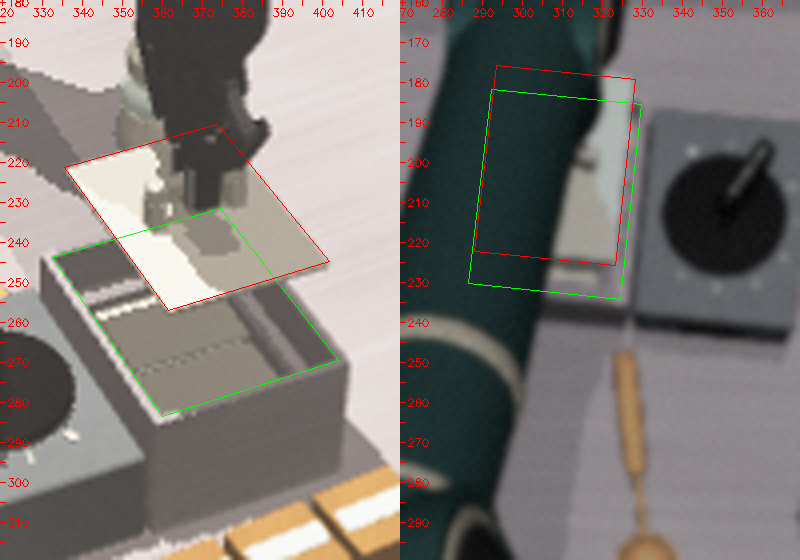

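The plate overlay (red) matches the held plate, so the grasp offset holds. I'll correct by 3 mm and lower it.

Call:
{"method": "apply_moves", "body": {
  "steps": [
    {"translation":[2.5,-1,0],"yaw":-0.1},
    {"translation":[2.5,-1,25],"yaw":-0.1},
    {"translation":[2.5,-1,50],"yaw":-0.1},
    {"translation":[2.5,-1,65],"yaw":-0.1},
    {"translation":[2.5,-1,75],"yaw":-0.1},
    {"translation":[2.5,-1,83],"yaw":-0.1},
    {"translation":[2.5,-1,90],"yaw":-0.1},
    {"translation":[2.5,-1,96],"yaw":-0.1},
    {"translation":[2.5,-1,101],"yaw":-0.1},
    {"translation":[2.5,-1,104],"yaw":-0.1},
    {"translation":[2.5,-1,104],"yaw":-0.1}
  ]
}}

```text
t: 7.2
tcp_pos: [0.582, 0.0588, 0.0961]
tcp_rot: [-0.0, 0.732, 0.682, -0.0]
ft_force: [0.4, -0.3, -2.1]
finger_gap: 0.131
grasp_force: 48.9
```

Call:
{"method": "apply_moves", "body": {
  "steps": [
    {"translation":[0,0,1],"yaw":0},
    {"translation":[0,0,2],"yaw":0},
    {"translation":[0,0,3],"yaw":0},
    {"translation":[0,0,3],"yaw":0}
  ]
}}

```text
t: 7.6
tcp_pos: [0.5821, 0.0588, 0.0933]
tcp_rot: [-0.0, 0.732, 0.682, 0.0]
ft_force: [0.7, -0.1, -1.9]
finger_gap: 0.129
grasp_force: 48.9
```

```bash
python3 -c "
from g import *
go((.582,.057,.0925,-4.16))"
```

```text
t 7.6 tcp [0.5821 0.0588 0.0933] th -4.03 F [ 0.7 -0.1 -1.9] gap 0.129 gf 48.9 q [-0.53  0.6   0.5   1.9  -0.41  0.74  0.12]
(0.582, 0.057, 0.0925, -4.16) -> [-1.8  0.   0.8] yaw 0.13
```

Call:
{"method": "apply_moves", "body": {
  "steps": [
    {"translation":[-1.5,0,0.5],"yaw":0},
    {"translation":[-1.5,0,1],"yaw":0},
    {"translation":[-1.5,0,1.5],"yaw":0},
    {"translation":[-1.5,0,1.5],"yaw":0},
    {"translation":[-1.5,0,1.5],"yaw":0}
  ]
}}

```text
t: 8.1
tcp_pos: [0.5821, 0.0569, 0.0925]
tcp_rot: [-0.0, 0.732, 0.682, 0.0]
ft_force: [-2.4, -0.2, 5.0]
finger_gap: 0.129
grasp_force: 49.9
```

Contact came at the expected height of 0.0925 m. Releasing.

Call:
{"method": "apply_moves", "body": {
  "steps": [
    {"translation":[0,0,0],"yaw":0},
    {"translation":[0,0,0],"yaw":0},
    {"translation":[0,0,0],"yaw":0},
    {"translation":[0,0,0],"yaw":0},
    {"translation":[0,0,-10],"yaw":0},
    {"translation":[0,0,-30],"yaw":0},
    {"translation":[0,0,-70],"yaw":0},
    {"translation":[0,0,-110],"yaw":0},
    {"translation":[0,0,-150],"yaw":0},
    {"translation":[0,0,-150],"yaw":0}
  ],
  "jaw": 0
}}

```text
t: 9.1
tcp_pos: [0.5853, 0.057, 0.2482]
tcp_rot: [0.003, 0.732, 0.682, 0.005]
ft_force: [0.3, -0.9, -0.1]
finger_gap: 0.495
grasp_force: 0.0
```

```bash
python3 -c "
from g import *
go((.5165,.358,.2,25.9))"
```

```text
t 9.1 tcp [0.5853 0.057  0.2482] th -4.07 F [ 0.3 -0.9 -0.1] gap 0.495 gf 0.0 q [-0.63  0.39  0.61  1.8  -0.26  1.02  0.01]
(0.5165, 0.358, 0.2, 25.9) -> [295.2 -90.5  48.3] yaw -29.97
```

Call:
{"method": "apply_moves", "body": {
  "steps": [
    {"translation":[30,-9,0],"yaw":-3},
    {"translation":[70,-21,0],"yaw":-7},
    {"translation":[110,-34,0],"yaw":-11},
    {"translation":[150,-46,0],"yaw":-15},
    {"translation":[190,-58,0],"yaw":-19},
    {"translation":[230,-70,10],"yaw":-23},
    {"translation":[265,-81,25],"yaw":-27},
    {"translation":[295,-90,48],"yaw":-30},
    {"translation":[295,-90,48],"yaw":-30},
    {"translation":[295,-90,48],"yaw":-30},
    {"translation":[295,-90,48],"yaw":-30},
    {"translation":[295,-90,48],"yaw":-30}
  ],
  "jaw": 1
}}

```text
t: 10.3
tcp_pos: [0.5142, 0.3564, 0.1948]
tcp_rot: [0.001, 0.531, 0.847, 0.001]
ft_force: [0.0, -0.9, 0.8]
finger_gap: 1.0
grasp_force: 0.0
```

```bash
python3 -c "
from g import *
go((.5165,.358,.2,25.9),(.5165,.358,.060,25.9))"
```

```text
t 10.3 tcp [0.5142 0.3564 0.1948] th 25.81 F [ 0.  -0.9  0.8] gap 1.0 gf 0.0 q [-0.95  0.5   0.39  1.74 -0.22  0.95 -0.02]
(0.5165, 0.358, 0.2, 25.9) -> [ 0.4  2.8 -5.2] yaw -0.09
(0.5165, 0.358, 0.06, 25.9) -> [  0.5   2.6 134.8] yaw -0.09
```

Call:
{"method": "apply_moves", "body": {
  "steps": [
    {"translation":[0.5,2.5,10],"yaw":0},
    {"translation":[0.5,2.5,40],"yaw":0},
    {"translation":[0.5,2.5,75],"yaw":0},
    {"translation":[0.5,2.5,105],"yaw":0},
    {"translation":[0.5,2.5,125],"yaw":0},
    {"translation":[0.5,2.5,135],"yaw":0},
    {"translation":[0.5,2.5,135],"yaw":0},
    {"translation":[0.5,2.5,135],"yaw":0}
  ]
}}

```text
t: 11.1
tcp_pos: [0.5158, 0.3595, 0.0595]
tcp_rot: [0.0, 0.53, 0.848, 0.001]
ft_force: [-0.9, 0.3, 0.8]
finger_gap: 0.996
grasp_force: 0.0
```

Call:
{"method": "apply_moves", "body": {
  "steps": [
    {"translation":[0,0,0],"yaw":0},
    {"translation":[0,0,0],"yaw":0},
    {"translation":[0,0,0],"yaw":0},
    {"translation":[0,0,0],"yaw":0},
    {"translation":[0,0,0],"yaw":0},
    {"translation":[0,0,0],"yaw":0}
  ],
  "jaw": -1,
  "grip_force": 35
}}

```text
t: 11.7
tcp_pos: [0.5156, 0.3599, 0.0599]
tcp_rot: [0.0, 0.53, 0.848, 0.001]
ft_force: [0.1, -0.8, 6.4]
finger_gap: 0.579
grasp_force: 38.1
```

```bash
python3 -c "
from g import *
go((.5165,.358,.21,25.9))"
```

```text
t 11.7 tcp [0.5156 0.3599 0.0599] th 25.97 F [ 0.1 -0.8  6.4] gap 0.579 gf 38.1 q [-0.9   0.68  0.32  1.79 -0.31  0.72  0.04]
(0.5165, 0.358, 0.21, 25.9) -> [  -2.     0.2 -150.1] yaw 0.07
```

Call:
{"method": "apply_moves", "body": {
  "steps": [
    {"translation":[0,0,-15],"yaw":0},
    {"translation":[0,0,-45],"yaw":0},
    {"translation":[0,0,-80],"yaw":0},
    {"translation":[0,0,-120],"yaw":0},
    {"translation":[0,0,-145],"yaw":0},
    {"translation":[0,0,-155],"yaw":0},
    {"translation":[0,0,-155],"yaw":0},
    {"translation":[0,0,-155],"yaw":0}
  ]
}}

```text
t: 12.5
tcp_pos: [0.5141, 0.359, 0.2125]
tcp_rot: [-0.0, 0.53, 0.848, -0.001]
ft_force: [-0.4, -0.6, -1.8]
finger_gap: 0.577
grasp_force: 37.3
```

```bash
python3 -c "
from g import *
go((.6222,.0544,.21,-4.16))"
```

```text
t 12.5 tcp [0.5141 0.359  0.2125] th 25.97 F [-0.4 -0.6 -1.8] gap 0.577 gf 37.3 q [-0.96  0.48  0.4   1.71 -0.22  0.99 -0.03]
(0.6222, 0.0544, 0.21, -4.16) -> [-321.1  -36.2    2.7] yaw 30.13
```

Call:
{"method": "apply_moves", "body": {
  "steps": [
    {"translation":[-25,-3,0],"yaw":2},
    {"translation":[-55,-6,0],"yaw":5},
    {"translation":[-90,-10,0],"yaw":8},
    {"translation":[-125,-14,0],"yaw":11},
    {"translation":[-160,-18,0],"yaw":15},
    {"translation":[-195,-22,0],"yaw":18},
    {"translation":[-230,-26,0],"yaw":22},
    {"translation":[-265,-30,0],"yaw":25},
    {"translation":[-295,-33,0],"yaw":28},
    {"translation":[-315,-36,2],"yaw":30.1},
    {"translation":[-321,-36,2],"yaw":30.1},
    {"translation":[-321,-36,2],"yaw":30.1},
    {"translation":[-321,-36,2],"yaw":30.1},
    {"translation":[-321,-36,2],"yaw":30.1}
  ]
}}

```text
t: 13.9
tcp_pos: [0.6228, 0.0572, 0.2116]
tcp_rot: [-0.001, 0.731, 0.682, 0.0]
ft_force: [0.1, 0.2, -0.9]
finger_gap: 0.581
grasp_force: 37.3
```

Run:
```python
from g import *
go((.6222,.0544,.125,-4.16))
from h import *
s=ctrl.read_camera("scene")[:,:,::-1].copy()
W=[.5822,.0553,0,-.0725]
p=ctrl.state()["tcp_pos"];D=[p[0],p[1]-.002,p[2]-.0599,W[3]]
x0,y0,k=310,150,5
o=tile(s,x0,y0,110,120,k)
for q,a,b,z,cx in((W,80,60,95,0),(W,73,53,65,0),(W,6,32,97,0),(W,25,45,65,40),(D,25,45,80,0),(D,25,45,0,0)):
    cv2.polylines(o,[np.int32((proj("scene",place(q,[[cx+a,b,z],[cx+a,-b,z],[cx-a,-b,z],[cx-a,b,z]]))-[x0,y0]+.5)*k)],True,(0,255,0) if q is W else (0,0,255),1)
cv2.imwrite("pics/F.png",o)
```

```text
t 13.9 tcp [0.6228 0.0572 0.2116] th -3.96 F [ 0.1  0.2 -0.9] gap 0.581 gf 37.3 q [-0.57  0.51  0.58  1.73 -0.32  1.    0.06]
(0.6222, 0.0544, 0.125, -4.16) -> [-2.9 -0.4 86.6] yaw 0.2
```

View pics/F.png

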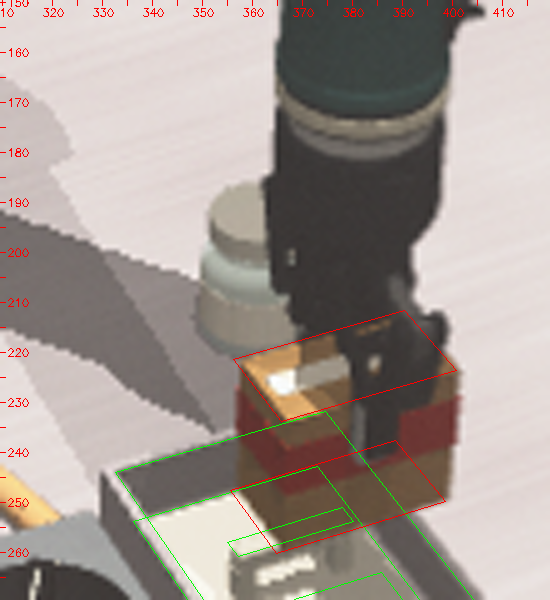

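The held carton matches its predicted outline (red). The divider sits on its predicted seat in the well, with its handle at about (358,262). Lowering now.

Call:
{"method": "apply_moves", "body": {
  "steps": [
    {"translation":[-3,-0.5,5],"yaw":0.2},
    {"translation":[-3,-0.5,25],"yaw":0.2},
    {"translation":[-3,-0.5,45],"yaw":0.2},
    {"translation":[-3,-0.5,60],"yaw":0.2},
    {"translation":[-3,-0.5,70],"yaw":0.2},
    {"translation":[-3,-0.5,77],"yaw":0.2},
    {"translation":[-3,-0.5,81],"yaw":0.2},
    {"translation":[-3,-0.5,83],"yaw":0.2},
    {"translation":[-3,-0.5,83],"yaw":0.2}
  ]
}}

```text
t: 14.85
tcp_pos: [0.6227, 0.052, 0.129]
tcp_rot: [0.0, 0.733, 0.68, 0.0]
ft_force: [-0.2, 0.2, -2.0]
finger_gap: 0.584
grasp_force: 37.3
```

Call:
{"method": "apply_moves", "body": {
  "steps": [
    {"translation":[0,0,1],"yaw":0},
    {"translation":[0,0,2],"yaw":0},
    {"translation":[0,0,2],"yaw":0}
  ]
}}

```text
t: 15.15
tcp_pos: [0.6225, 0.0521, 0.1269]
tcp_rot: [0.0, 0.733, 0.68, 0.0]
ft_force: [-0.1, -0.1, -2.2]
finger_gap: 0.582
grasp_force: 37.3
```

Call:
{"method": "apply_moves", "body": {
  "steps": [
    {"translation":[1.5,0,0.7],"yaw":0},
    {"translation":[1.5,0,1.4],"yaw":0},
    {"translation":[1.5,0,2.1],"yaw":0},
    {"translation":[1.5,0,2.6],"yaw":0},
    {"translation":[1.5,0,2.6],"yaw":0}
  ]
}}

```text
t: 15.65
tcp_pos: [0.6226, 0.0538, 0.125]
tcp_rot: [-0.0, 0.733, 0.68, 0.0]
ft_force: [-2.2, 0.2, 4.8]
finger_gap: 0.583
grasp_force: 37.9
```

Call:
{"method": "apply_moves", "body": {
  "steps": [
    {"translation":[0,0,0],"yaw":0},
    {"translation":[0,0,0],"yaw":0},
    {"translation":[0,0,0],"yaw":0},
    {"translation":[0,0,0],"yaw":0},
    {"translation":[0,0,0],"yaw":0},
    {"translation":[0,0,-15],"yaw":0},
    {"translation":[0,0,-45],"yaw":0},
    {"translation":[0,0,-85],"yaw":0},
    {"translation":[0,0,-115],"yaw":0},
    {"translation":[0,0,-115],"yaw":0},
    {"translation":[0,0,-115],"yaw":0}
  ],
  "jaw": 1
}}

```text
t: 16.75
tcp_pos: [0.623, 0.0536, 0.2408]
tcp_rot: [0.0, 0.733, 0.68, 0.001]
ft_force: [-0.1, 0.5, 0.3]
finger_gap: 1.001
grasp_force: 0.0
```

```bash
cat > d.py <<'E'
from g import *
# dial polar: k clicks (deg from stop = 30k), radius r(mm), offset side o deg
A=np.array([.5724,-.0794]);W=-4.16
def pt(deg,r):  # lever dir angle at dial angle deg (clockwise)
    a=np.radians(W+30-deg); return A+r/1000*np.array([np.cos(a),np.sin(a)])
E
python3 -c "
from d import *
for d in (60,100,110,120): print(d,pt(d,45),pt(d,48))
go((.5724,-.0794,.24,-4.16))"
```

```text
60 [ 0.60963628 -0.10466776] [ 0.61211869 -0.10635228]
100 [ 0.58468284 -0.12269125] [ 0.58550169 -0.12557733]
110 [ 0.57697879 -0.12416645] [ 0.57728404 -0.12715088]
120 [ 0.56913561 -0.12428144] [ 0.56891799 -0.12727354]
t 16.75 tcp [0.623  0.0536 0.2408] th -4.34 F [-0.1  0.5  0.3] gap 1.001 gf 0.0 q [-0.58  0.47  0.59  1.71 -0.3   1.05  0.04]
(0.5724, -0.0794, 0.24, -4.16) -> [-136.5  -40.4    0.5] yaw -0.18
```

```bash
cat >> d.py <<'E'
def tp(d,off,r=45,z=.118):
    th=W+30-d;a=np.radians(th);u=np.array([np.cos(a),np.sin(a)]);c=np.array([np.sin(a),-np.cos(a)])
    p=A+(r*u+off*c)/1000; return (round(p[0],4),round(p[1],4),z,round(th,2))
E
python3 -c "
from d import *
go(tp(60,40,z=.2),tp(60,40))"
```

```text
t 16.75 tcp [0.623  0.0536 0.2408] th -4.34 F [-0.1  0.5  0.3] gap 1.001 gf 0.0 q [-0.58  0.47  0.59  1.71 -0.3   1.05  0.04]
(np.float64(0.5872), np.float64(-0.1378), 0.2, -34.16) -> [-193.6  -21.3   40.5] yaw 29.82
(np.float64(0.5872), np.float64(-0.1378), 0.118, -34.16) -> [-193.7  -21.5  122.5] yaw 29.82
```

Call:
{"method": "apply_moves", "body": {
  "steps": [
    {"translation":[-30,-3,0],"yaw":5},
    {"translation":[-70,-8,0],"yaw":11},
    {"translation":[-110,-12,0],"yaw":17},
    {"translation":[-150,-16,10],"yaw":23},
    {"translation":[-180,-20,25],"yaw":28},
    {"translation":[-194,-21,40],"yaw":30},
    {"translation":[-194,-21,40],"yaw":30},
    {"translation":[-194,-21,60],"yaw":30},
    {"translation":[-194,-21,85],"yaw":30},
    {"translation":[-194,-21,105],"yaw":30},
    {"translation":[-194,-21,117],"yaw":30},
    {"translation":[-194,-21,122],"yaw":30},
    {"translation":[-194,-21,122],"yaw":30},
    {"translation":[-194,-21,122],"yaw":30}
  ],
  "jaw": -1
}}

```text
t: 18.15
tcp_pos: [0.5877, -0.1381, 0.118]
tcp_rot: [0.0, 0.884, 0.467, 0.001]
ft_force: [-0.5, -0.4, 0.4]
finger_gap: -0.003
grasp_force: 0.0
```

```bash
python3 -c "
from d import *
go(tp(60,19),*[tp(d,18) for d in range(55,-6,-5)])"
```

```text
t 18.15 tcp [ 0.5877 -0.1381  0.118 ] th -34.29 F [-0.5 -0.4  0.4] gap -0.003 gf 0.0 q [-0.31  0.62  0.65  1.85 -0.5   0.84  0.  ]
(np.float64(0.599), np.float64(-0.1204), 0.118, -34.16) -> [21.  -0.7  0. ] yaw -0.13
(np.float64(0.6029), np.float64(-0.117), 0.118, -29.16) -> [26.   0.7  0. ] yaw -5.13
(np.float64(0.6061), np.float64(-0.1142), 0.118, -24.16) -> [30.1  1.7  0.1] yaw -10.13
(np.float64(0.609), np.float64(-0.1112), 0.118, -19.16) -> [34.2  2.4  0.1] yaw -15.13
(np.float64(0.6116), np.float64(-0.1079), 0.118, -14.16) -> [38.4  2.7  0.1] yaw -20.13
(np.float64(0.614), np.float64(-0.1043), 0.118, -9.16) -> [42.7  2.7  0.1] yaw -25.13
(np.float64(0.616), np.float64(-0.1006), 0.118, -4.16) -> [46.9  2.2  0.1] yaw -30.13
(np.float64(0.6177), np.float64(-0.0967), 0.118, 0.84) -> [51.1  1.4  0.1] yaw -35.13
(np.float64(0.619), np.float64(-0.0927), 0.118, 5.84) -> [55.1  0.3  0.1] yaw -40.13
(np.float64(0.62), np.float64(-0.0886), 0.118, 10.84) -> [59.1 -1.2  0.1] yaw -45.13
(np.float64(0.6206), np.float64(-0.0844), 0.118, 15.84) -> [62.9 -3.1  0.1] yaw -50.13
(np.float64(0.6209), np.float64(-0.0802), 0.118, 20.84) -> [66.5 -5.2  0.1] yaw -55.13
(np.float64(0.6207), np.float64(-0.076), 0.118, 25.84) -> [69.9 -7.7  0.1] yaw -60.13
(np.float64(0.6203), np.float64(-0.0718), 0.118, 30.84) -> [ 73.1 -10.4   0.1] yaw -65.13
```

Call:
{"method": "apply_moves", "body": {
  "steps": [
    {"translation":[11,0,0],"yaw":0},
    {"translation":[19,-0.5,0],"yaw":0},
    {"translation":[26,0.7,0],"yaw":-5},
    {"translation":[30,1.7,0],"yaw":-10},
    {"translation":[34,2.4,0],"yaw":-15},
    {"translation":[38.4,2.7,0],"yaw":-20},
    {"translation":[42.7,2.7,0],"yaw":-25},
    {"translation":[46.9,2.2,0],"yaw":-30},
    {"translation":[51.1,1.4,0],"yaw":-35},
    {"translation":[55.1,0.3,0],"yaw":-40},
    {"translation":[59.1,-1.2,0],"yaw":-45},
    {"translation":[62.9,-3.1,0],"yaw":-50},
    {"translation":[66.5,-5.2,0],"yaw":-55},
    {"translation":[68.2,-6.5,0],"yaw":-58},
    {"translation":[69.9,-7.7,0],"yaw":-60},
    {"translation":[69.9,-7.7,0],"yaw":-60}
  ]
}}

```text
t: 19.75
tcp_pos: [0.6205, -0.0753, 0.1175]
tcp_rot: [0.0, 0.532, 0.847, 0.0]
ft_force: [0.7, 0.0, 0.0]
finger_gap: -0.001
grasp_force: 0.0
```

```bash
python3 -c "
from d import *
go(tp(0,18),tp(-3,18),tp(-5,18))"
```

```text
t 19.75 tcp [ 0.6205 -0.0753  0.1175] th 25.73 F [0.7 0.  0. ] gap -0.001 gf 0.0 q [-0.22  0.6   0.38  1.78 -0.3   0.82  0.76]
(np.float64(0.6207), np.float64(-0.076), 0.118, 25.84) -> [-0.8 -0.1 -0.5] yaw -0.11
(np.float64(0.6205), np.float64(-0.0735), 0.118, 28.84) -> [ 1.6  0.8 -0.5] yaw -3.11
(np.float64(0.6203), np.float64(-0.0718), 0.118, 30.84) -> [ 3.2  1.3 -0.5] yaw -5.11
```

Call:
{"method": "apply_moves", "body": {
  "steps": [
    {"translation":[1,0.5,0],"yaw":-1},
    {"translation":[2,0.8,0],"yaw":-2},
    {"translation":[3,1.2,0],"yaw":-3},
    {"translation":[3,1.2,0],"yaw":-3}
  ]
}}

```text
t: 20.15
tcp_pos: [0.6202, -0.0741, 0.1173]
tcp_rot: [0.001, 0.51, 0.86, -0.0]
ft_force: [0.9, -2.8, -1.4]
finger_gap: 0.001
grasp_force: 1.8
```

Call:
{"method": "apply_moves", "body": {
  "steps": [
    {"translation":[1,0,0],"yaw":0},
    {"translation":[2,0,0],"yaw":0},
    {"translation":[3,0,0],"yaw":0},
    {"translation":[4,0,0],"yaw":0},
    {"translation":[4,0,0],"yaw":0}
  ]
}}

```text
t: 20.65
tcp_pos: [0.62, -0.0739, 0.1175]
tcp_rot: [0.004, 0.511, 0.859, -0.001]
ft_force: [7.6, -9.8, -6.0]
finger_gap: -0.0
grasp_force: 6.0
```

```bash
python3 -c "
from d import *
go(tp(0,45),tp(0,45,z=.19))"
```

```text
t 20.65 tcp [ 0.62   -0.0739  0.1175] th 28.48 F [ 7.6 -9.8 -6. ] gap -0.0 gf 6.0 q [-0.22  0.59  0.38  1.79 -0.28  0.81  0.79]
(np.float64(0.6325), np.float64(-0.1003), 0.118, 25.84) -> [-29.2  -1.6  -0.2] yaw 2.64
(np.float64(0.6325), np.float64(-0.1003), 0.19, 25.84) -> [-29.8  -1.4 -72.2] yaw 2.64
```

That is a firm stop, with 12 N and no motion. I'll back off, lift, and cross to the other side of the lever.

Call:
{"method": "apply_moves", "body": {
  "steps": [
    {"translation":[-8,0,0],"yaw":0},
    {"translation":[-20,-1,0],"yaw":0},
    {"translation":[-33,-1.5,0],"yaw":2.6},
    {"translation":[-33,-1.5,0],"yaw":2.6},
    {"translation":[-33,-1.5,-25],"yaw":2.6},
    {"translation":[-33,-1.5,-60],"yaw":2.6},
    {"translation":[-33,-1.5,-80],"yaw":2.6},
    {"translation":[-33,-1.5,-80],"yaw":2.6}
  ]
}}

```text
t: 21.45
tcp_pos: [0.6343, -0.0992, 0.2007]
tcp_rot: [0.002, 0.529, 0.848, 0.002]
ft_force: [-0.2, -0.4, 1.0]
finger_gap: 0.002
grasp_force: 0.0
```

```bash
python3 -c "
from d import *
go(tp(0,-32,z=.19),tp(0,-32))
from h import *
s=ctrl.read_camera('scene')[:,:,::-1].copy();t=ctrl.read_camera('top')[:,:,::-1].copy()
cv2.imwrite('pics/G.png',np.hstack([tile(s,270,180,150,150,2.66),tile(t,270,160,110,110,3.63)]))"
```

```text
t 21.45 tcp [ 0.6343 -0.0992  0.2007] th 26.06 F [-0.2 -0.4  1. ] gap 0.002 gf 0.0 q [-0.2   0.52  0.42  1.69 -0.25  0.98  0.76]
(np.float64(0.599), np.float64(-0.031), 0.19, 25.84) -> [76.8 -1.8 10.5] yaw 0.22
(np.float64(0.599), np.float64(-0.031), 0.118, 25.84) -> [77.  -2.1 82.5] yaw 0.22
```

View pics/G.png

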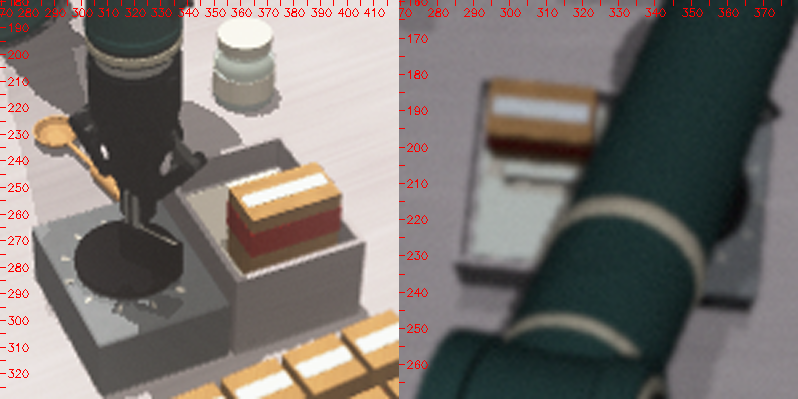

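The carton stands upright beside the handle. The lever's end is at scene (336,272), against (337,273) predicted for the stop.

Call:
{"method": "apply_moves", "body": {
  "steps": [
    {"translation":[25,-1,0],"yaw":0.2},
    {"translation":[55,-1.5,5],"yaw":0.2},
    {"translation":[77,-2,10],"yaw":0.2},
    {"translation":[77,-2,10],"yaw":0.2},
    {"translation":[77,-2,10],"yaw":0.2},
    {"translation":[77,-2,30],"yaw":0.2},
    {"translation":[77,-2,55],"yaw":0.2},
    {"translation":[77,-2,73],"yaw":0.2},
    {"translation":[77,-2,82],"yaw":0.2},
    {"translation":[77,-2,82],"yaw":0.2},
    {"translation":[77,-2,82],"yaw":0.2}
  ]
}}

```text
t: 22.65
tcp_pos: [0.5974, -0.0317, 0.1156]
tcp_rot: [0.0, 0.531, 0.847, 0.0]
ft_force: [0.0, -0.5, 0.7]
finger_gap: 0.0
grasp_force: 0.0
```

```bash
python3 -c "
from d import *
go(tp(0,-24),*[tp(d,-18) for d in range(0,91,6)])"
```

```text
t 22.65 tcp [ 0.5974 -0.0317  0.1156] th 25.81 F [ 0.  -0.5  0.7] gap 0.0 gf 0.0 q [-0.29  0.56  0.38  1.85 -0.28  0.78  0.69]
(np.float64(0.6024), np.float64(-0.0382), 0.118, 25.84) -> [-8.   1.7 -2.4] yaw -0.03
(np.float64(0.6051), np.float64(-0.0436), 0.118, 25.84) -> [-14.1   1.8  -2.3] yaw -0.03
(np.float64(0.6086), np.float64(-0.0472), 0.118, 19.84) -> [-18.8   3.3  -2.3] yaw 5.97
(np.float64(0.6118), np.float64(-0.0512), 0.118, 13.84) -> [-23.8   4.5  -2.3] yaw 11.97
(np.float64(0.6145), np.float64(-0.0554), 0.118, 7.84) -> [-28.8   5.1  -2.3] yaw 17.97
(np.float64(0.6168), np.float64(-0.06), 0.118, 1.84) -> [-33.9   5.2  -2.3] yaw 23.97
(np.float64(0.6186), np.float64(-0.0647), 0.118, -4.16) -> [-39.    4.7  -2.3] yaw 29.97
(np.float64(0.6199), np.float64(-0.0696), 0.118, -10.16) -> [-43.9   3.8  -2.3] yaw 35.97
(np.float64(0.6206), np.float64(-0.0746), 0.118, -16.16) -> [-48.7   2.2  -2.3] yaw 41.97
(np.float64(0.6209), np.float64(-0.0797), 0.118, -22.16) -> [-53.5   0.3  -2.3] yaw 47.97
(np.float64(0.6206), np.float64(-0.0848), 0.118, -28.16) -> [-57.9  -2.2  -2.3] yaw 53.97
(np.float64(0.6197), np.float64(-0.0898), 0.118, -34.16) -> [-62.   -5.2  -2.3] yaw 59.97
(np.float64(0.6184), np.float64(-0.0947), 0.118, -40.16) -> [-65.9  -8.5  -2.3] yaw 65.97
(np.float64(0.6166), np.float64(-0.0994), 0.118, -46.16) -> [-69.3 -12.2  -2.3] yaw 71.97
(np.float64(0.6142), np.float64(-0.1039), 0.118, -52.16) -> [-72.3 -16.3  -2.3] yaw 77.97
(np.float64(0.6114), np.float64(-0.1081), 0.118, -58.16) -> [-74.9 -20.7  -2.3] yaw 83.97
(np.float64(0.6082), np.float64(-0.1121), 0.118, -64.16) -> [-77.1 -25.3  -2.3] yaw 89.97
```

Call:
{"method": "apply_moves", "body": {
  "steps": [
    {"translation":[-8,1.7,-2],"yaw":0},
    {"translation":[-14,1.8,-2],"yaw":0},
    {"translation":[-18.8,3.3,-2],"yaw":6},
    {"translation":[-23.8,4.5,-2],"yaw":12},
    {"translation":[-28.8,5.1,-2],"yaw":18},
    {"translation":[-33.9,5.2,-2],"yaw":24},
    {"translation":[-39,4.7,-2],"yaw":30},
    {"translation":[-43.9,3.8,-2],"yaw":36},
    {"translation":[-48.7,2.2,-2],"yaw":42},
    {"translation":[-53.5,0.3,-2],"yaw":48},
    {"translation":[-57.9,-2.2,-2],"yaw":54},
    {"translation":[-62,-5.2,-2],"yaw":60},
    {"translation":[-65.9,-8.5,-2],"yaw":66},
    {"translation":[-69.3,-12.2,-2],"yaw":72},
    {"translation":[-72.3,-16.3,-2],"yaw":78},
    {"translation":[-74.9,-20.7,-2],"yaw":84},
    {"translation":[-77.1,-25.3,-2],"yaw":90},
    {"translation":[-77.1,-25.3,-2],"yaw":90}
  ]
}}

```text
t: 24.45
tcp_pos: [0.6078, -0.1125, 0.1178]
tcp_rot: [0.001, 0.975, 0.223, 0.0]
ft_force: [-0.6, -0.3, 0.1]
finger_gap: -0.002
grasp_force: 0.0
```

```bash
python3 -c "
from d import *
go(*[tp(d,-18) for d in range(90,152,5)])"
```

```text
t 24.45 tcp [ 0.6078 -0.1125  0.1178] th -64.22 F [-0.6 -0.3  0.1] gap -0.002 gf 0.0 q [-0.42  0.68  0.77  1.82 -0.6   0.89 -0.49]
(np.float64(0.6082), np.float64(-0.1121), 0.118, -64.16) -> [ 0.5 -0.2 -0.2] yaw -0.06
(np.float64(0.6052), np.float64(-0.1151), 0.118, -69.16) -> [-3.5  1.2 -0.2] yaw 4.94
(np.float64(0.602), np.float64(-0.1178), 0.118, -74.16) -> [-7.5  2.2 -0.2] yaw 9.94
(np.float64(0.5985), np.float64(-0.1202), 0.118, -79.16) -> [-11.7   2.8  -0.2] yaw 14.94
(np.float64(0.5949), np.float64(-0.1223), 0.118, -84.16) -> [-15.9   3.2  -0.2] yaw 19.94
(np.float64(0.5911), np.float64(-0.1241), 0.118, -89.16) -> [-20.1   3.1  -0.2] yaw 24.94
(np.float64(0.5871), np.float64(-0.1256), 0.118, -94.16) -> [-24.3   2.8  -0.2] yaw 29.94
(np.float64(0.583), np.float64(-0.1267), 0.118, -99.16) -> [-28.5   2.   -0.2] yaw 34.94
(np.float64(0.5788), np.float64(-0.1274), 0.118, -104.16) -> [-32.6   0.8  -0.2] yaw 39.94
(np.float64(0.5746), np.float64(-0.1278), 0.118, -109.16) -> [-36.6  -0.7  -0.2] yaw 44.94
(np.float64(0.5704), np.float64(-0.1278), 0.118, -114.16) -> [-40.3  -2.5  -0.2] yaw 49.94
(np.float64(0.5662), np.float64(-0.1275), 0.118, -119.16) -> [-44.   -4.6  -0.2] yaw 54.94
(np.float64(0.562), np.float64(-0.1267), 0.118, -124.16) -> [-47.4  -7.2  -0.2] yaw 59.94
```

Call:
{"method": "apply_moves", "body": {
  "steps": [
    {"translation":[-3.5,1.2,0],"yaw":5},
    {"translation":[-7.5,2.2,0],"yaw":10},
    {"translation":[-11.7,2.8,0],"yaw":15},
    {"translation":[-15.9,3.2,0],"yaw":20},
    {"translation":[-20.1,3.1,0],"yaw":25},
    {"translation":[-24.3,2.8,0],"yaw":30},
    {"translation":[-28.5,2,0],"yaw":35},
    {"translation":[-30.5,1.5,0],"yaw":37.5},
    {"translation":[-32.6,0.8,0],"yaw":40},
    {"translation":[-34.6,0,0],"yaw":42.5},
    {"translation":[-36.6,-0.7,0],"yaw":45},
    {"translation":[-38.5,-1.6,0],"yaw":47.5},
    {"translation":[-40.3,-2.5,0],"yaw":50},
    {"translation":[-43,-4,0],"yaw":53.5},
    {"translation":[-43,-4,0],"yaw":53.5},
    {"translation":[-43,-4,0],"yaw":53.5}
  ]
}}

```text
t: 26.05
tcp_pos: [0.5677, -0.1264, 0.1174]
tcp_rot: [-0.0, 0.971, -0.237, 0.0]
ft_force: [0.8, 0.7, -0.6]
finger_gap: -0.0
grasp_force: 0.0
```

```bash
python3 -c "
from d import *
go(tp(144,-18),tp(144,-45),tp(144,-45,z=.24))"
```

```text
t 26.05 tcp [ 0.5677 -0.1264  0.1174] th -117.46 F [ 0.8  0.7 -0.6] gap -0.0 gf 0.0 q [-0.55  0.74  1.    1.92 -0.78  0.94 -1.21]
(np.float64(0.567), np.float64(-0.1276), 0.118, -118.16) -> [-0.1  1.4 -0.6] yaw 0.7
(np.float64(0.5908), np.float64(-0.1403), 0.118, -118.16) -> [26.9  1.7 -0.6] yaw 0.7
(np.float64(0.5908), np.float64(-0.1403), 0.24, -118.16) -> [  27.     1.6 -122.6] yaw 0.7
```

Call:
{"method": "apply_moves", "body": {
  "steps": [
    {"translation":[8,0.5,0],"yaw":0},
    {"translation":[20,1,0],"yaw":0},
    {"translation":[27,1.6,0],"yaw":0},
    {"translation":[27,1.6,0],"yaw":0},
    {"translation":[27,1.6,-30],"yaw":0},
    {"translation":[27,1.6,-70],"yaw":0},
    {"translation":[27,1.6,-120],"yaw":0},
    {"translation":[27,1.6,-160],"yaw":0},
    {"translation":[27,1.6,-160],"yaw":0}
  ]
}}

```text
t: 26.95
tcp_pos: [0.5926, -0.1423, 0.2827]
tcp_rot: [-0.0, 0.971, -0.239, 0.004]
ft_force: [0.1, -0.5, -0.5]
finger_gap: 0.002
grasp_force: 0.0
```

```bash
python3 -c "
from d import *
go((.5,-.32,.28,-100))"
```

```text
t 26.95 tcp [ 0.5926 -0.1423  0.2827] th -117.65 F [ 0.1 -0.5 -0.5] gap 0.002 gf 0.0 q [-0.63  0.59  1.18  1.73 -0.59  1.22 -1.35]
(0.5, -0.32, 0.28, -100) -> [  0.5 200.4   2.1] yaw -17.65
```

Call:
{"method": "apply_moves", "body": {
  "steps": [
    {"translation":[0,30,0],"yaw":-3},
    {"translation":[0,65,0],"yaw":-6},
    {"translation":[0,100,0],"yaw":-9},
    {"translation":[0,135,0],"yaw":-12},
    {"translation":[0,170,0],"yaw":-15},
    {"translation":[0,200,0],"yaw":-17},
    {"translation":[0,200,0],"yaw":-17},
    {"translation":[0,200,0],"yaw":-17},
    {"translation":[0,200,0],"yaw":-17}
  ]
}}

```text
t: 27.85
tcp_pos: [0.4982, -0.3164, 0.2766]
tcp_rot: [-0.0, 0.996, -0.092, -0.0]
ft_force: [-0.0, -1.0, -0.1]
finger_gap: 0.0
grasp_force: 0.0
```

```bash
python3 -c "
from h import *
s=ctrl.read_camera('scene')[:,:,::-1].copy();t=ctrl.read_camera('top')[:,:,::-1].copy()
a=tile(s,265,190,160,160,2.5)
b=tile(t,275,165,110,110,3.63)
a=cv2.copyMakeBorder(a,0,max(0,b.shape[0]-a.shape[0]),0,0,cv2.BORDER_CONSTANT);b=cv2.copyMakeBorder(b,0,a.shape[0]-b.shape[0],0,0,cv2.BORDER_CONSTANT)
cv2.imwrite('pics/H.png',np.hstack([a,b]))"
```

```text
(no output)
```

View pics/H.png

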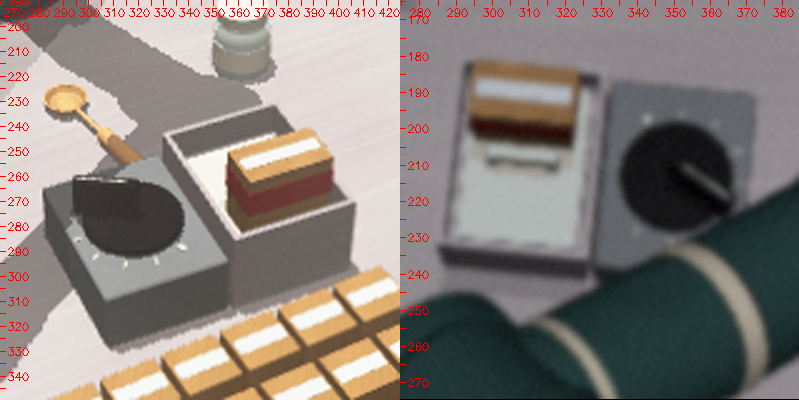

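The lever's end is at top (366,221) and scene (294,261), which matches the five-click prediction of (366.7,220.7) and (293.7,262.2). The divider lies flat in the well and the carton stands upright on it. Handing in.

```bash
python3 -c "
from cell import ctrl
print(ctrl.job_done())"
```

```text
the job is handed in; nothing more can be done
None
```

The divider is seated flat in the well, the carton stands upright on it beside the handle, and the dial was wound back to its stop then set five clicks forward; I handed the job in at about 28 s, and the hand-in gave no verdict.

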